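# Centre the dosing cup on the scale pan and tare

## Task

Zero the scale for the next dose: pick up the copper dosing cup and set it gently, upright, in the middle of the scale's small round pan, its foot flat on the steel inside the raised orange rim with no edge resting on or hanging over the rim, and let go. Then press the red tare button fully down and let it come back up. The pan is never quite where the scale's position says, so feel lightly for it; never force the pan down hard, and leave everything else on the counter where it stands.

Things in the scene. Friction and masses are not known exactly. Their poses are not given: they have to be found in the camera images.
- cup_center (a point): the copper dosing cup, (all sizes in mm) an open straight cylinder 60 dia x 65 tall, wall 3, 200 to 320 g, foot edge slightly bevelled (58 dia at the very bottom), standing upright on the table; the point is at its centre, half-way up (32.5 above its foot); z along its axis, up
- scale: black counter scale, fixed (mm); origin on the table under the nominal middle of its pan; z up, +x to the back. Housing 190 (x -115 to +75) x 140 (y), top at z 28. The round pan stands on it, sprung vertically: it yields 1 mm per 1.5 N up to 8 mm (12 N), then meets a hard stop; more than 20 N from the cup damages it. Sideways it stays put under less than 40 N
- pan_nominal (a point): NOMINAL middle of the pan floor, unloaded (z 42 over the scale's origin; a point of the housing). Steel floor 64 dia in an orange rim 8 wide, 4 high (top at z 46). The real pan's middle is 5 to 10 off this point, in any level direction, new each time and unmeasured: feel or see it. Slid level on the rim under light load, the cup drops 4 into it when centred (2 play all round)
- tare (a joint): travel of the red tare button, 0 up to 0.006 m fully down; spring, about 4 N when fully down
- tare_top (a point): centre of the top of the red tare button (26 dia), on the scale's front part, pressed straight down
- portafilter: bystander (mm): portafilter lying down, steel head 68 dia x 40, black handle reaching 185 along its +y; origin under the head
- jug: bystander (mm): aluminium milk jug, 84 dia x 105 tall, handle at +y; origin under its centre
- demi_a: bystander (mm): white espresso cup, 64 dia x 55 tall; origin under its centre
- demi_b: bystander (mm): blue espresso cup, 64 dia x 55 tall; origin under its centre
- brush: bystander (mm): cleaning brush lying on the table; origin under its middle
- tin: bystander (mm): coffee tin, 80 dia x 120 tall; origin under its centre
- tamper: bystander (mm): coffee tamper, dark steel foot and knob, 58 dia x 88 tall, standing on a black rubber mat 140 x 120 x 6; origin under its centre
Not all that is in view belongs to the job. Of the things that look like the part that bears cup_center, the largest one is meant.

How it is judged:
On the way, in this order (a step that is already met when the one before it is completed fails the run):
1. the cup is lifted off the table (height (world z) of cup_center above 0.06 m), for 0.1 s.
2. the cup is let go, upright, with its foot down inside the pan's rim (z of cup_center in the frame of scale between 0.066 and 0.0745 m and angle between cup_center's own z axis and vertical below 0.03 rad and horizontal distance between cup_center and scale below 0.014 m and contact force between each of the arm, the fingers and cup below 0.1 N and linear speed of cup below 0.02 m/s), for 0.3 s.
3. the tare button is pressed fully down (value of joint tare above 0.0048 m), for 0.05 s.
At the end, for the whole second after the job is handed in: The cup stands at rest and untouched, upright within 0.03 rad, its foot on the pan's floor inside the rim (its centre 66 to 74.5 mm above the scale's origin and within 14 mm sideways of it), and the tare button is back up (under 1.5 mm) (all of step 2 and value of joint tare below 0.0015 m).
It fails at once if the cup is pushed on the scale with more than 20 N (contact force between cup and scale above 20 N).
It fails at once if the cup is tipped over (angle between cup_center's own z axis and vertical above 0.6 rad).
It fails at once if another thing on the counter is displaced by more than 30 mm (distance of any of portafilter, jug, demi_a, demi_b, brush, tin, tamper from where it was at the start of the episode above 0.03 m).
It also fails if it takes over 54 s, if anything falls off the work surface, if the arm or the gripper's body presses on something with over 40 N, if the wrist force passes 120 N, or if a joint passes its speed limit or range.

## Robot

A 7-joint arm with a two-finger parallel gripper is mounted at the origin on the work surface. World frame = base frame: x ahead of the robot, y to its left, z up, the work surface at z = 0. Lengths are in m, angles in rad, forces in N, time in s.
With the tool pointing down it reaches from about 0.425 to 0.95 m from the base axis. Payload 16.7 kg.
Tool frame: the origin (TCP) lies on the centre line of the jaws, within the pads' length; the fingertips stand 25 mm ahead of it and the grasp point (between the pads) lies 6 mm ahead of it; x points along the fingers, y is the direction in which the jaws open and shut, and the axes are right-handed (so a half turn about x gives the same grasp; the last joint's range is limited). The gripper opens to 94 mm and grips with 3 to 60 N. Pads are 16 mm wide; open, the fingers measure 119 mm over their backs; the gripper's body (75 mm by 177 mm) begins 78 mm behind the grasp point.
Start: joints at [1.077, 0.426, 0.074, 1.606, -0.034, 1.111, -0.067], TCP at [0.227, -0.635, 0.23] pointing down, gripper open.
Joint ranges: [-2.85, 2.85], [-0.5, 2.14], [-1.23, 1.37], [0.21, 2.46], [-1.02, 4.16], [0.16, 2.05], [-2.73, 2.73]. Speed limits (rad/s): [1.89, 1.89, 2.39, 2.39, 3.01, 3.01, 3.01].

## Interface

Orientations are given as a unit quaternion [x, y, z, w].
In Python, from rig import r gives the robot as it stands. Calls block until the motion is done:
- r.move_to(position, orientation): joint-space move of the TCP to a pose.
- r.move_linear(position, rot=None, v=0.15): straight line of the TCP; rot=None keeps the orientation; v is the mean speed in m/s.
- r.goto_joints(angles): joint-space move.
- r.ungrasp() and r.grasp(strength=None): open the fingers fully, or close them until they stop; strength is the grip in N (None keeps the last).
- r.wait(seconds).
- r.ik(position, orientation): joint angles nearest the present ones, or None.
- r.get_obs(): the state.
- r.camera(name): name is "scene" or "top" or "wrist"; returns a dict with "color" (400x640x3 uint8, red, green, blue), "vfov" (degrees; the focal length in pixels is half the picture's height over the tangent of half this angle, whatever the lens; pixels are square), "cx", "cy" (the principal point, pixels), "extrinsics" (4x4, takes a point from camera to world coordinates); the wrist camera has in their place "tool_from_camera" (4x4, takes a point from camera to tool coordinates, whose origin is the TCP and whose axes are the tool frame's). Camera axes: x right, y down, z forward; pixel columns grow to the right and rows downward; lengths in m; the calibration is good to about 2 mm. A picture is of the moment at which its call begins: read the wrist's pose just before it. There is no depth.
A pose or a line that the arm cannot do raises r.IKError and nothing moves.
- r.job_done(): hands the job in, once; it reports no verdict.
The state is a dict: "time": time; "joints": joint angles; "joint_velocities": joint speeds; "tau": joint torques, N m; "ee_pos": TCP position; "orientation": TCP orientation; "force": force on the tool from outside, world axes, zero at the start; "ft_torque": the same for the moment, N m; "finger_gap": finger opening in m.
Only numpy, scipy, OpenCV 4.12 (cv2) and the standard library are available. Lean on these libraries where they do the work, as an engineer would, in place of code of your own. Each camera call takes 0.05 s, during which the arm holds its last target.

## Working session

There is one attempt and no reset: what is moved stays moved. The work goes in short steps, each a Python script; the robot and the scene stay as the last script left them, time stands still between calls to the robot, and variables do not carry over. Pictures are saved under pics/ and viewed, and the job is handed in when it is done.

```bash
ls; mkdir -p pics; python3 - <<'E'
from rig import r
import cv2,numpy as np
o=r.get_obs();print(o)
for n in("scene","top","wrist"):
    c=r.camera(n);cv2.imwrite(f"pics/{n}0.png",c["color"][:,:,::-1])
    print(n,c["vfov"],c["cx"],c["cy"],np.round(c.get("extrinsics",c.get("tool_from_camera")),4).tolist(),[k for k in c])
E
```

```text
pics
{'time': 0.0, 'joints': array([ 1.0774913 ,  0.42671522,  0.07385184,  1.60662627, -0.0341095 ,
        1.11078292, -0.06714011]), 'joint_velocities': array([ 0.0006084 , -0.00144424, -0.00090788, -0.00153244, -0.00041245,
        0.00211964, -0.00065013]), 'tau': array([-7.52789856e-04, -9.35833454e+01,  3.66669863e+00, -4.54194403e+01,
       -4.87507728e-02,  2.01133039e-02, -1.02306183e-05]), 'ee_pos': array([ 0.22735836, -0.63511855,  0.22977831]), 'orientation': array([-0.69658295, -0.12136572,  0.69679576, -0.12049158]), 'force': array([ 0.00354465, -0.13902073,  0.54972904]), 'ft_torque': array([-0.00575602,  0.01562942,  0.00375557]), 'finger_gap': 0.09345153721792665}
scene 50.22765243647431 320.47269220406906 198.5469297713607 [[0.4112, 0.7326, -0.5423, 1.2063], [0.9114, -0.3404, 0.2313, -0.2577], [-0.0152, -0.5894, -0.8077, 1.0059], [0.0, 0.0, 0.0, 1.0]] ['color', 'vfov', 'cx', 'cy', 'extrinsics']
top 56.23008486114489 320.25228379104277 195.8676539595711 [[0.0296, -0.9782, 0.2054, 0.3616], [-0.9996, -0.0291, 0.0054, -0.0091], [0.0007, -0.2055, -0.9787, 1.0874], [0.0, 0.0, 0.0, 1.0]] ['color', 'vfov', 'cx', 'cy', 'extrinsics']
wrist 67.62319276087737 316.73863881870847 198.77130304001125 [[-0.0005, -0.2672, 0.9636, -0.1541], [1.0, 0.0001, 0.0006, 0.0004], [-0.0002, 0.9636, 0.2672, -0.0779], [0.0, 0.0, 0.0, 1.0]] ['color', 'vfov', 'cx', 'cy', 'tool_from_camera']
```

View pics/scene0.png

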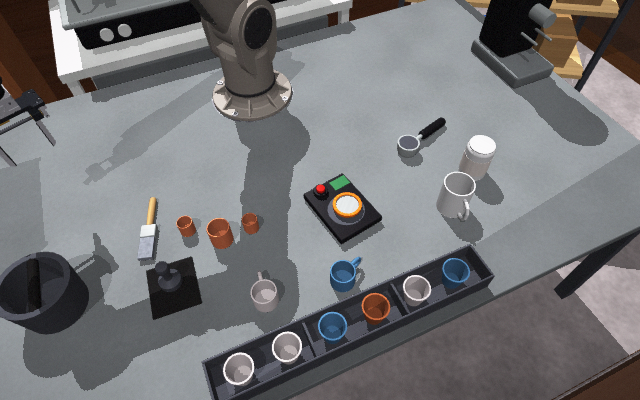

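View pics/top0.png

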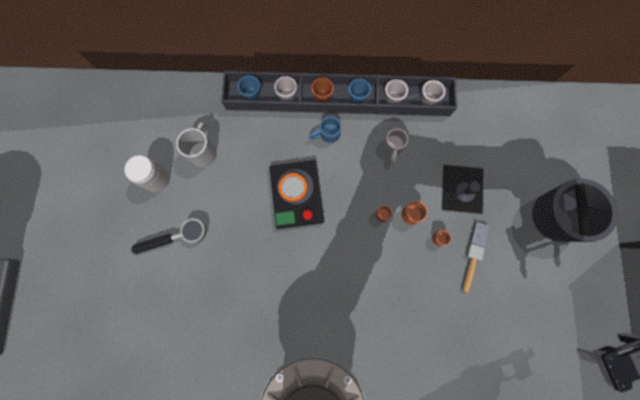

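View pics/wrist0.png

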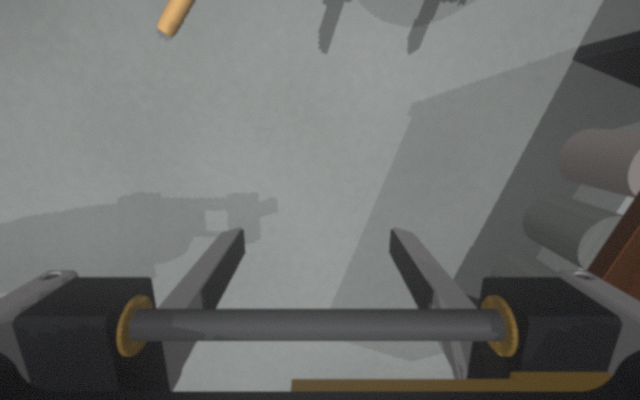

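Three copper cups stand on the table. The middle one, at top (415,212) and scene (220,233), is the biggest. The scale is at top (296,192), with an orange rim at (293,187) and the red button at (308,215). Next I'll measure these.

```bash
cat > h.py <<'E'
from rig import r
import cv2,numpy as np
from scipy.spatial.transform import Rotation as R
def ext(c,o=None):
    if "extrinsics" in c: return np.array(c["extrinsics"])
    T=np.eye(4);T[:3,:3]=R.from_quat(o["orientation"]).as_matrix();T[:3,3]=o["ee_pos"]
    return T@np.array(c["tool_from_camera"])
def cast(c,uv,z,o=None):
    E=ext(c,o);uv=np.atleast_2d(uv).astype(float);f=200/np.tan(np.radians(c["vfov"])/2)
    d=np.c_[(uv-[c["cx"],c["cy"]])/f,np.ones(len(uv))]@E[:3,:3].T
    return E[:3,3]+d*((z-E[2,3])/d[:,2])[:,None]
def proj(c,P,o=None):
    E=ext(c,o);f=200/np.tan(np.radians(c["vfov"])/2)
    q=(np.atleast_2d(P)-E[:3,3])@E[:3,:3]
    return q[:,:2]/q[:,2:]*f+[c["cx"],c["cy"]]
def mask(c,lo,hi,lo2=None,hi2=None):
    h=cv2.cvtColor(c["color"],cv2.COLOR_RGB2HSV)
    m=cv2.inRange(h,lo,hi)
    if lo2: m|=cv2.inRange(h,lo2,hi2)
    return m
def blobs(m,amin=20):
    cs,_=cv2.findContours(m,cv2.RETR_EXTERNAL,cv2.CHAIN_APPROX_NONE)
    return sorted([k[:,0] for k in cs if cv2.contourArea(k)>amin],key=lambda k:-cv2.contourArea(k))
def down(yaw):  # tool x down, jaw (tool y) at angle yaw in world
    y=np.array([np.cos(yaw),np.sin(yaw),0]);x=np.array([0,0,-1.]);
    return R.from_matrix(np.c_[x,y,np.cross(x,y)]).as_quat()
def save(n,img,k=1,box=None):
    if box: img=img[box[1]:box[3],box[0]:box[2]]
    cv2.imwrite(f"pics/{n}.png",cv2.resize(img,None,fx=k,fy=k,interpolation=cv2.INTER_CUBIC)[:,:,::-1])
E
python3 - <<'E'
from h import *
for n in("top","scene"):
    c=r.camera(n);hsv=cv2.cvtColor(c["color"],cv2.COLOR_RGB2HSV)
    pts={"top":[(415,212),(405,212),(293,172),(308,215),(283,218),(277,192)],"scene":[(220,238),(335,207),(321,189),(340,183),(315,210)]}[n]
    print(n,[(p,hsv[p[1],p[0]].tolist()) for p in pts])
    m=mask(c,(2,110,50),(16,255,255))
    for b in blobs(m):
        x,y,w,h=cv2.boundingRect(b);print(n,"cop",x,y,w,h,cv2.contourArea(b),np.round(cast(c,[x+w/2,y+h/2],.05)[0],3))
    for z in (0,.03,.045):
        pass
    save(n+"_sc",c["color"],6,(255,145,340,240) if n=="top" else (295,165,390,250))
    save(n+"_cup",c["color"],6,(365,190,460,255) if n=="top" else (170,205,270,255))
E
```

```text
top [((415, 212), [8, 149, 115]), ((405, 212), [9, 146, 91]), ((293, 172), [6, 107, 107]), ((308, 215), [1, 206, 199]), ((283, 218), [70, 126, 121]), ((277, 192), [132, 23, 56])]
top cop 0 0 640 83 35930.0 [1.068 0.012 0.05 ]
top cop 278 173 30 29 638.5 [0.601 0.075 0.05 ]
top cop 312 77 22 25 396.5 [ 0.907 -0.002  0.05 ]
top cop 402 202 25 22 379.0 [ 0.538 -0.269  0.05 ]
top cop 433 230 17 16 175.5 [ 0.47  -0.342  0.05 ]
top cop 376 206 15 15 142.0 [ 0.534 -0.182  0.05 ]
top cop 464 273 9 18 51.0 [ 0.354 -0.411  0.05 ]
scene [((220, 238), [9, 165, 131]), ((335, 207), [17, 201, 252]), ((321, 189), [1, 218, 242]), ((340, 183), [69, 137, 166]), ((315, 210), [0, 21, 12])]
scene cop 0 13 58 91 2124.5 [-0.477 -0.7    0.05 ]
scene cop 532 10 70 58 1667.5 [0.278 1.162 0.05 ]
scene cop 570 359 70 41 1374.0 [1.244 0.364 0.05 ]
scene cop 601 44 39 40 730.5 [0.475 1.222 0.05 ]
scene cop 361 293 29 32 654.5 [0.909 0.001 0.05 ]
scene cop 207 218 26 31 567.0 [ 0.557 -0.27   0.05 ]
scene cop 176 216 20 21 264.5 [ 0.498 -0.347  0.05 ]
scene cop 242 213 17 21 252.0 [ 0.561 -0.187  0.05 ]
scene cop 620 17 20 26 185.5 [0.336 1.418 0.05 ]
scene cop 556 0 47 6 152.5 [0.108 1.386 0.05 ]
scene cop 333 192 29 26 71.5 [0.616 0.074 0.05 ]
scene cop 597 13 17 9 25.0 [0.232 1.4   0.05 ]
```

View pics/top_sc.png

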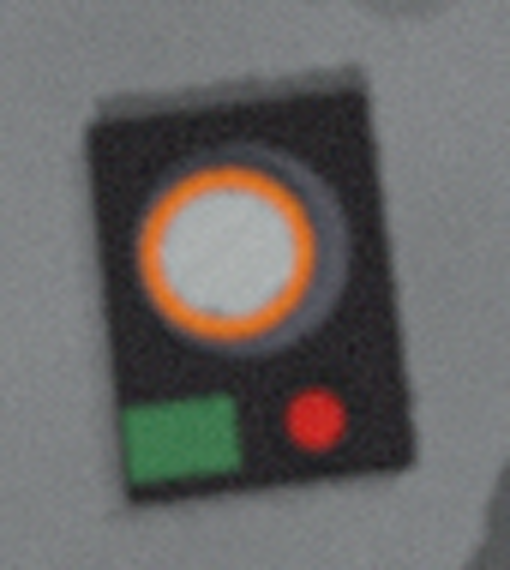

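View pics/top_cup.png

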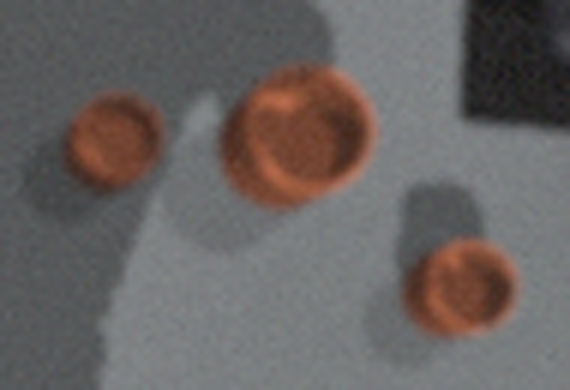

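View pics/scene_sc.png

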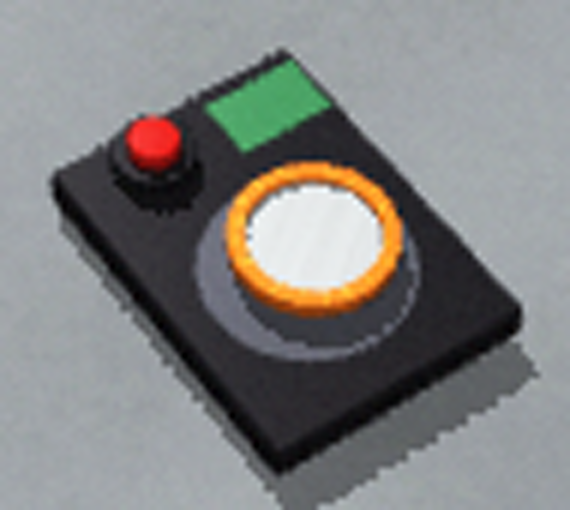

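View pics/scene_cup.png

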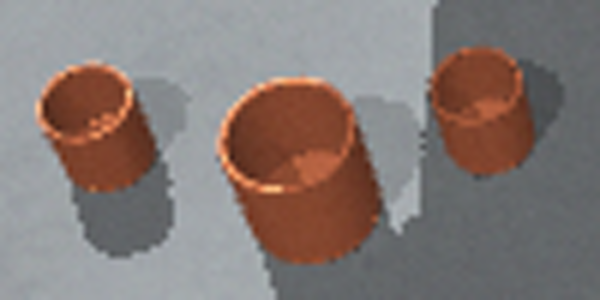

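```bash
cat >> h.py <<'E'
def tri(c1,p1,c2,p2,o1=None,o2=None):
    A=[];b=[];L=[]
    for c,p,o in((c1,p1,o1),(c2,p2,o2)):
        E=ext(c,o);q=cast(c,p,0.,o)[0];d=q-E[:3,3];d/=np.linalg.norm(d);P=np.eye(3)-np.outer(d,d);A.append(P);b.append(P@E[:3,3]);L.append((E[:3,3],d))
    X=np.linalg.solve(A[0]+A[1],b[0]+b[1])
    return X,[np.linalg.norm(np.cross(X-e,d)) for e,d in L]
def minc(b): return np.array(cv2.minEnclosingCircle(b)[0])
E
python3 - <<'E'
from h import *
t=r.camera("top");s=r.camera("scene")
near=lambda bs,p:min(bs,key=lambda b:np.linalg.norm(b.mean(0)-p))
def cc(c,p,lo,hi,lo2=None,hi2=None):
    b=near(blobs(mask(c,lo,hi,lo2,hi2)),p);return b
for nm,pt,ps in(("big",(415,212),(220,233)),("l",(384,213),(250,223)),("r",(442,238),(186,226))):
    bt=cc(t,pt,(2,110,40),(16,255,255));bs=cc(s,ps,(2,110,40),(16,255,255))
    M=lambda b:(np.array(cv2.minAreaRect(b)[0]))
    print(nm,tri(t,M(bt),s,M(bs)),cv2.minAreaRect(bt),cv2.minAreaRect(bs))
    # size at center
bt=cc(t,(293,187),(8,130,120),(25,255,255));bs=cc(s,(347,205),(8,130,120),(25,255,255))
et=cv2.fitEllipse(bt);es=cv2.fitEllipse(bs);print(et,es)
print("pan",tri(t,et[0],s,es[0]),[np.round(cast(c,e[0],.046)[0],4) for c,e in((t,et),(s,es))])
for c,b in((t,bt),(s,bs)):
    P=cast(c,b,.046)[:,:2].astype(np.float32);print("circ",cv2.minEnclosingCircle(P),P.mean(0))
rt=cc(t,(308,215),(0,150,120),(5,255,255),(172,150,120),(180,255,255));rs=cc(s,(321,189),(0,150,120),(5,255,255),(172,150,120),(180,255,255))
print("btn",tri(t,minc(rt),s,minc(rs)),cv2.boundingRect(rt))
for c,p,nm in((t,(297,192),"t"),(s,(343,207),"s")):
    m=cv2.inRange(cv2.cvtColor(c["color"],cv2.COLOR_RGB2HSV),(0,0,0),(180,255,75)).astype(np.uint8)
    b=near([k for k in blobs(m,300)],p)
    P=cast(c,b,.028)[:,:2].astype(np.float32);print(nm,"house",cv2.minAreaRect(P),cv2.contourArea(b))
E
```

```text
big (array([ 0.54396115, -0.2724392 ,  0.03377563]), [np.float64(0.0007645115346871596), np.float64(0.0007645115346871153)]) ((414.5, 212.0), (23.0, 22.0), 0.0) ((219.4000244140625, 233.20001220703125), (30.35786247253418, 22.76839828491211), 71.56504821777344)
l (array([ 0.54007377, -0.18580064,  0.02208414]), [np.float64(0.0004656866908416023), np.float64(0.00046568669084158586)]) ((383.0, 213.0), (14.0, 14.0), 90.0) ((249.88238525390625, 223.02943420410156), (20.858062744140625, 14.794672966003418), 75.96376037597656)
r (array([ 0.47407518, -0.34970744,  0.02194672]), [np.float64(0.0008150499669905681), np.float64(0.0008150499669903089)]) ((441.25006103515625, 237.75003051757812), (14.142135620117188, 16.26345443725586), 45.0) ((185.90000915527344, 225.80003356933594), (21.0190372467041, 15.20526123046875), 63.43495178222656)
((292.3757019042969, 186.7689208984375), (27.744041442871094, 28.413015365600586), 52.39254379272461) ((346.8125305175781, 204.21865844726562), (24.651714324951172, 28.593591690063477), 95.16259765625)
pan (array([0.60588812, 0.07748613, 0.0393088 ]), [np.float64(0.00017120697513856308), np.float64(0.0001712069751385655)]) [array([0.6044, 0.0771, 0.046 ]), array([0.61 , 0.075, 0.046])]
circ ((0.6048266887664795, 0.076810322701931), 0.04225330054759979) [0.60420376 0.07690559]
circ ((0.6094186305999756, 0.07464560121297836), 0.04283617064356804) [0.6089728  0.07538497]
btn (array([0.52587891, 0.03228277, 0.04402519]), [np.float64(3.222481483949014e-05), np.float64(3.2224814839520566e-05)]) (303, 210, 9, 10)
t house ((0.5904459357261658, 0.0675119087100029), (0.19294191896915436, 0.13964034616947174), 9.516613960266113) 2736.0
s house ((0.5990663170814514, 0.06391745060682297), (0.19793567061424255, 0.14454518258571625), 9.649096488952637) 2624.0
```

The cup centre triangulates to (0.544,-0.272,0.034), where z should be 0.0325. The small cups are 87 and 104 mm away. The rim is near (0.606,0.077) and the button at (0.526,0.032,0.044). Now for a closer look with the wrist camera.

```bash
python3 - <<'E'
from h import *
o=r.get_obs();print(R.from_quat(o["orientation"]).as_matrix().round(2).tolist())
for p in([.544,-.272,.18],[.606,.077,.2]):
    for y in np.radians([-180,-150,-90,-45,0,30,45,90,135]):
        q=r.ik(p,down(y));print(p,round(np.degrees(y)),None if q is None else np.round(q,2))
E
```

```text
[[-0.0, 0.34, -0.94], [0.0, -0.94, -0.34], [-1.0, -0.0, 0.0]]
[0.544, -0.272, 0.18] -180 [ 0.17  0.37  0.23  1.82 -0.1   0.96 -2.69]
[0.544, -0.272, 0.18] -150 [ 0.26  0.37  0.13  1.82 -0.06  0.96 -2.21]
[0.544, -0.272, 0.18] -90 [ 0.41  0.37 -0.06  1.81  0.03  0.97 -1.24]
[0.544, -0.272, 0.18] -45 [ 0.5   0.37 -0.18  1.8   0.08  0.97 -0.5 ]
[0.544, -0.272, 0.18] 0 [ 0.62  0.39 -0.34  1.79  0.15  0.99  0.23]
[0.544, -0.272, 0.18] 30 [ 0.69  0.4  -0.43  1.79  0.19  1.    0.71]
[0.544, -0.272, 0.18] 45 [ 0.72  0.4  -0.46  1.79  0.21  1.    0.96]
[0.544, -0.272, 0.18] 90 [ 0.82  0.43 -0.59  1.78  0.28  1.02  1.69]
[0.544, -0.272, 0.18] 135 [ 1.11  0.57 -1.03  1.76  0.54  1.12  2.27]
[0.606, 0.077, 0.2] -180 [ 0.52  0.55 -1.03  1.74  0.51  1.15  2.49]
[0.606, 0.077, 0.2] -150 [-1.05  0.66  1.21  1.83 -0.68  1.15 -2.22]
[0.606, 0.077, 0.2] -90 [ 0.16  0.39 -0.5   1.76  0.22  1.04 -1.99]
[0.606, 0.077, 0.2] -45 [ 0.22  0.41 -0.58  1.76  0.25  1.05 -1.23]
[0.606, 0.077, 0.2] 0 [ 0.25  0.42 -0.63  1.75  0.28  1.06 -0.47]
[0.606, 0.077, 0.2] 30 [ 0.28  0.43 -0.67  1.75  0.3   1.07  0.04]
[0.606, 0.077, 0.2] 45 [ 0.3   0.43 -0.69  1.75  0.31  1.07  0.29]
[0.606, 0.077, 0.2] 90 [ 0.35  0.45 -0.77  1.75  0.35  1.08  1.04]
[0.606, 0.077, 0.2] 135 [ 0.52  0.55 -1.03  1.74  0.51  1.15  1.7 ]
```

```bash
python3 - <<'E'
from h import *
r.move_to([.544,-.272,.2],down(0))
o=r.get_obs();c=r.camera("wrist");save("w1",c["color"]);print(o["time"],o["ee_pos"],o["force"])
for b in blobs(mask(c,(2,110,40),(16,255,255)),300):
    print(cv2.boundingRect(b),cv2.fitEllipse(b))
P=np.array([.544,-.272,0])
print(proj(c,P+[[0,0,0],[0,0,.065],[-.03,0,.065],[.03,0,.065]],o).round(1))
E
```

```text
2.1083 [ 0.54335731 -0.27360712  0.19998522] [ 0.05560978 -0.44224872 -0.4575847 ]
(286, 158, 59, 64) ((315.09979248046875, 190.63449096679688), (57.01365280151367, 61.484527587890625), 175.27540588378906)
(292, 85, 41, 42) ((311.83563232421875, 105.61416625976562), (40.35908889770508, 41.65648651123047), 160.5224609375)
(240, 229, 35, 44) ((256.6912841796875, 252.0592498779297), (32.96392059326172, 37.48138427734375), 176.1894073486328)
[[317.  180.7]
 [317.1 194.4]
 [287.1 194.5]
 [347.  194.3]]
```

View pics/w1.png

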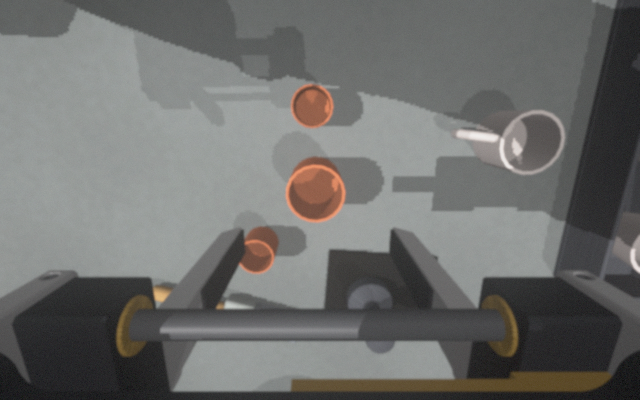

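The big cup's rim is at pixel (315,192) and 59 px wide, against 60 expected. That puts its centre 1–2 mm from the first estimate, and the fingers have clear space. I'll grasp it now.

```bash
python3 - <<'E'
from h import *
o=r.get_obs();c=r.camera("wrist");p=cast(c,[315.5,192.3],.065,o)[0];print(p)
x,y=(p[:2]*.6+np.array([.544,-.2724])*.4);print(x,y)
r.move_linear([x,y,.052],v=.15)
o=r.get_obs();print(o["time"],o["ee_pos"],o["force"])
r.grasp(25)
o=r.get_obs();print(o["time"],o["finger_gap"],o["force"])
r.move_linear([x,y,.16],v=.15)
r.wait(.2)
o=r.get_obs();c=r.camera("wrist");save("w2",c["color"]);print(o["time"],o["ee_pos"],o["finger_gap"],o["force"],o["ft_torque"])
E
```

```text
[ 0.54249097 -0.26974923  0.065     ]
0.5430945790623176 -0.2708095367233363
3.3417 [ 0.54362277 -0.27105826  0.05284879] [ 0.41345642  1.06914338 -0.21572894]
3.975 0.058976656604798186 [-2.69129389  0.43815516  4.46382141]
5.0417 [ 0.54268915 -0.27062484  0.15902678] 0.0590057257428633 [-0.33997295 -0.12379175 -2.01998054] [-0.03038631 -0.06919287  0.00935849]
```

View pics/w2.png

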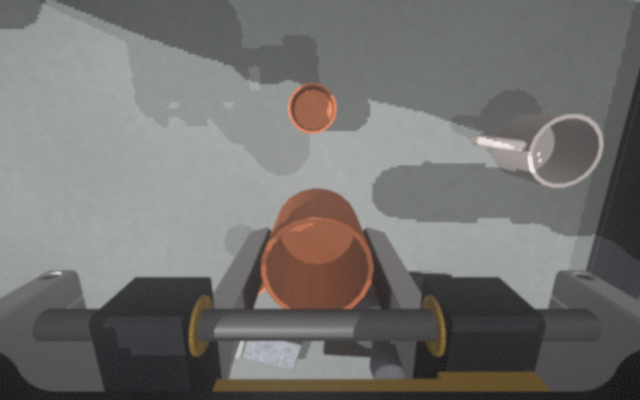

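```bash
python3 - <<'E'
from h import *
o=r.get_obs();c=r.camera("wrist")
T=lambda q:R.from_quat(o["orientation"]).as_matrix()@np.array(q)+o["ee_pos"]
a=np.linspace(0,2*np.pi,73)
for dz in(0,.004):  # tool z = -y world
    P=np.array([T([-.0122,.03*np.cos(t),.03*np.sin(t)+dz]) for t in a]);q=proj(c,P,o);print(dz,q.min(0),q.max(0))
print("measured",[ (cv2.boundingRect(b)) for b in blobs(mask(c,(2,110,40),(16,255,255)),1000)])
r.move_linear([.606,-.025,.16],v=.22);r.wait(.25)
o=r.get_obs();c=r.camera("wrist");save("w3",c["color"]);print(o["time"],o["ee_pos"],o["force"])
b=[b for b in blobs(mask(c,(8,130,120),(25,255,255)),300)]
for k in b:
    P=cast(c,k,.046,o)[:,:2].astype(np.float32);print(cv2.boundingRect(k),cv2.minEnclosingCircle(P),cast(c,cv2.fitEllipse(k)[0],.046,o))
E
```

```text
0 [259.41607357 214.3864303 ] [373.23245527 317.11805995]
0.004 [259.8039166  221.91849442] [372.84694084 323.2613465 ]
measured [(258, 191, 116, 118), (289, 84, 47, 49)]
6.6917 [ 0.60589014 -0.02583502  0.16000335] [ 0.01545456 -0.04587265 -3.19249287]
(268, 33, 96, 103) ((0.6048574447631836, 0.07587160915136337), 0.04098276421427727) [[0.60509233 0.07745286 0.046     ]]
(261, 207, 112, 101) ((0.6062753796577454, -0.08998340368270874), 0.06026757135987282) [[ 0.60577765 -0.08300732  0.046     ]]
(274, 191, 47, 39) ((0.5872299671173096, -0.03512599319219589), 0.02841092459857464) [[ 0.58728886 -0.0306877   0.046     ]]
```

View pics/w3.png

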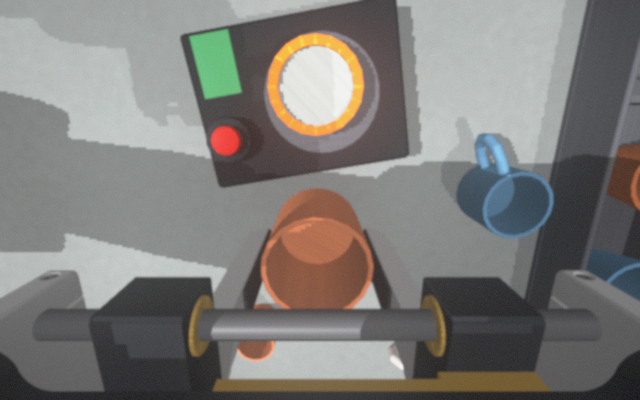

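The cup is held about 1 mm toward -y of the TCP. The pan is at (0.605,0.0765) from the wrist camera and (0.606,0.0775) from the fixed cameras, and the rim radius of 41 mm matches 40. I'll move above it and feel down lightly.

```bash
cat >> h.py <<'E'
def fz(n=4):
    v=[]
    for _ in range(n):
        r.wait(.03);o=r.get_obs();v.append(np.r_[o["force"],o["ee_pos"]])
    return np.mean(v,0)
E
python3 - <<'E'
from h import *
X,Y=.6055,.0778
r.move_linear([X,Y,.16],v=.2)
r.move_linear([X,Y,.106],v=.1);r.wait(.3)
b=fz(6);print("base",b.round(4))
for z in np.arange(.104,.0915,-.001):
    r.move_linear([X,Y,z],v=.03);f=fz(3);d=f[:3]-b[:3]
    print(round(z,4),f[3:].round(4),d.round(2))
    if d[2]>2.2: break
print(r.get_obs()["time"])
E
```

```text
base [ 0.0892 -0.0974 -2.3141  0.6056  0.0778  0.1063]
0.104 [0.6054 0.0778 0.1039] [-0.79  0.22  0.11]
0.103 [0.6055 0.0778 0.103 ] [0.06 0.06 0.22]
0.102 [0.6055 0.0778 0.102 ] [-0.29  0.31 -0.24]
0.101 [0.6055 0.0778 0.101 ] [0.17 0.35 0.33]
0.1 [0.6055 0.0778 0.1   ] [-0.76  0.32  0.33]
0.099 [0.6055 0.0778 0.099 ] [ 0.67 -0.07 -0.13]
0.098 [0.6055 0.0778 0.098 ] [0.63 0.16 0.37]
0.097 [0.6055 0.0778 0.097 ] [-0.6   0.14  0.46]
0.096 [0.6055 0.0778 0.096 ] [-0.33  0.11  0.59]
0.095 [0.6055 0.0778 0.095 ] [-0.31 -0.39  0.12]
0.094 [0.6055 0.0778 0.094 ] [-0.11  0.1   0.55]
0.093 [0.6056 0.0778 0.0931] [-0.02  0.51  1.21]
0.092 [0.6056 0.0778 0.0921] [0.64 0.36 2.54]
13.15
```

Contact starts at TCP z ≈ 0.094, the floor level (0.0948 predicted, against 0.0988 for the rim), so the foot is inside the rim. I'll check that visually before letting go.

```bash
python3 - <<'E'
from h import *
c=r.camera("scene");save("s2",c["color"],6,(295,145,400,240))
c=r.camera("wrist");save("w4",c["color"])
E
```

```text
(no output)
```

View pics/s2.png

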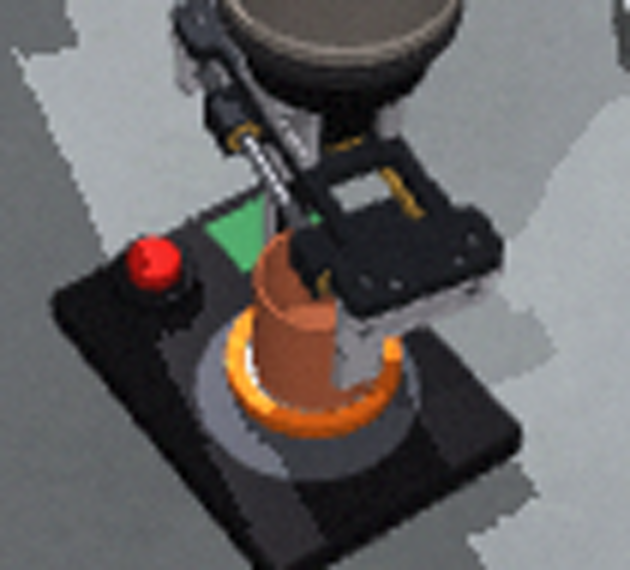

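View pics/w4.png

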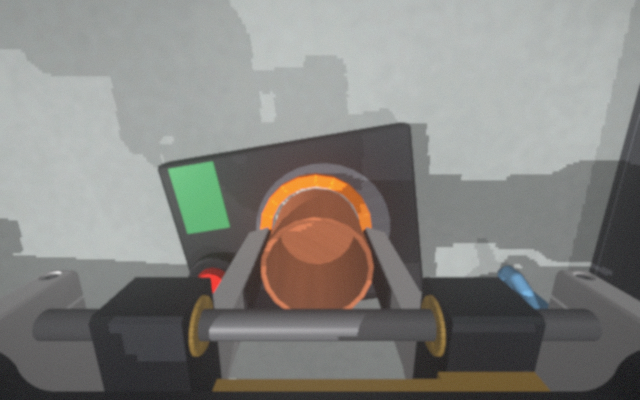

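Steel shows all round and the foot sits inside the orange rim. The pan carries about 2.5 N, roughly the cup's weight, so I'll release here.

```bash
python3 - <<'E'
from h import *
r.ungrasp();r.wait(.3);o=r.get_obs();print(o["time"],o["finger_gap"],o["force"])
c=r.camera("wrist");save("w5",c["color"])
r.move_linear([.6055,.0778,.20],v=.15);r.wait(.5)
o=r.get_obs();c=r.camera("wrist");save("w6",c["color"]);print(o["time"],o["ee_pos"])
c=r.camera("top");save("t3",c["color"],6,(255,145,340,240))
E
```

```text
14.2667 0.09396856517718943 [ 0.04850892 -0.38809    -0.46493128]
15.6833 [0.60545125 0.07781508 0.19982623]
```

View pics/w6.png

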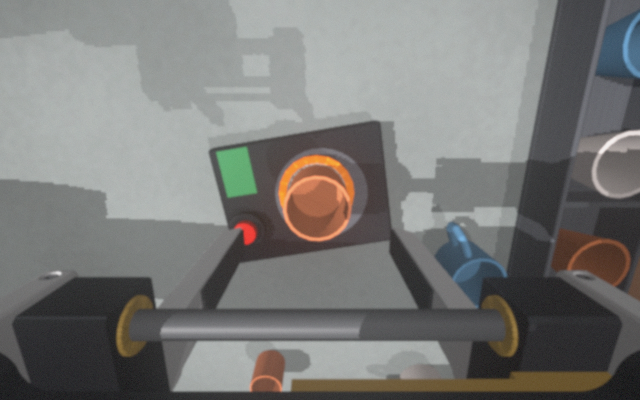

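View pics/w5.png

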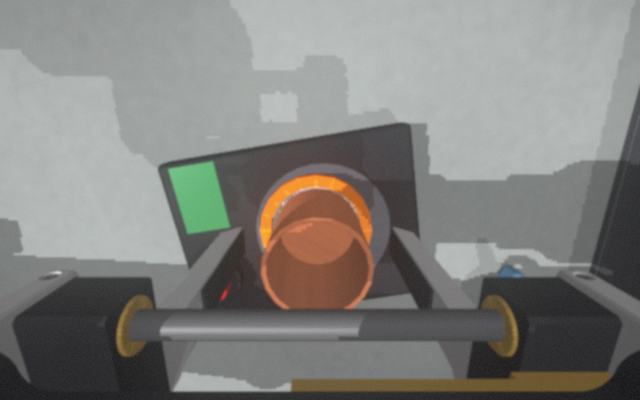

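The cup stands upright in the pan and the rim shows evenly behind it. Next is the button, which I'll re-measure from w3 first.

```bash
python3 - <<'E'
from h import *
c=r.camera("wrist");o={"ee_pos":np.array([.60589,-.025835,.160003]),"orientation":down(0)}
c3=dict(c);c3["color"]=cv2.imread("pics/w3.png")[:,:,::-1].copy()
b=blobs(mask(c3,(0,150,120),(5,255,255),(172,150,120),(180,255,255)),100)
for k in b: print(cv2.boundingRect(k),cast(c3,minc(k),.044,o))
r.grasp(10)
r.move_linear([.526,.033,.12],v=.15);r.wait(.2)
o=r.get_obs();c=r.camera("wrist");save("w7",c["color"]);print(o["time"],o["ee_pos"],o["finger_gap"])
c=r.camera("scene");save("s4",c["color"],6,(295,145,400,240))
E
```

```text
(211, 126, 30, 30) [[0.52492699 0.0305003  0.044     ]]
18.4083 [0.52660541 0.03339081 0.12040135] 0.0005472409230076563
```

View pics/w7.png

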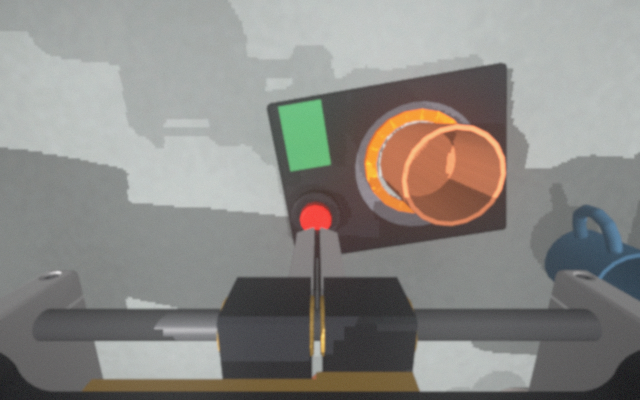

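View pics/s4.png

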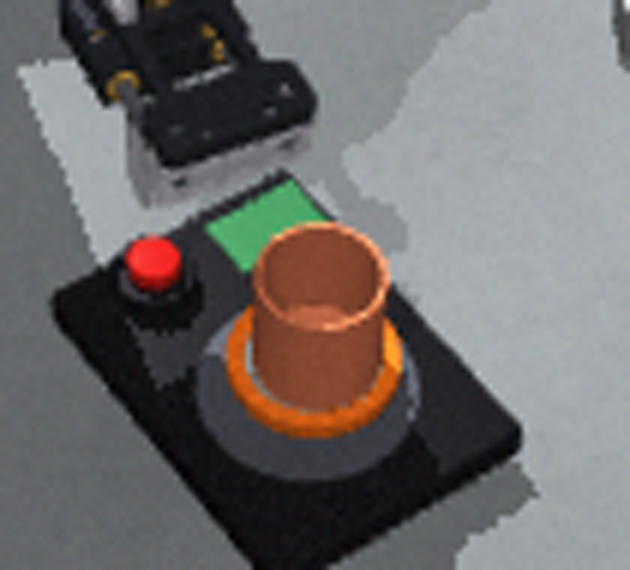

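The cup is seated and the button at (0.525,0.031) agrees within 2 mm between views. Pressing now.

```bash
python3 - <<'E'
from h import *
X,Y=.5257,.0315
r.move_linear([X,Y,.075],v=.12);r.wait(.2);b=fz(5)
for z in np.arange(.071,.0575,-.001):
    r.move_linear([X,Y,z],v=.03);f=fz(3);d=f[2]-b[2];print(round(z,4),f[5].round(4),d.round(2))
    if d>9: break
r.wait(.15);c=r.camera("scene");save("s5",c["color"],6,(295,145,400,240))
r.move_linear([X,Y,.15],v=.15);r.wait(.5)
print(r.get_obs()["time"])
c=r.camera("scene");save("s6",c["color"],6,(295,145,400,240));save("s6f",c["color"])
c=r.camera("top");save("t6",c["color"])
E
```

```text
0.071 0.0711 2.61
0.07 0.0701 3.48
0.069 0.0692 7.47
0.068 0.0689 21.91
22.2333
```

View pics/s6.png

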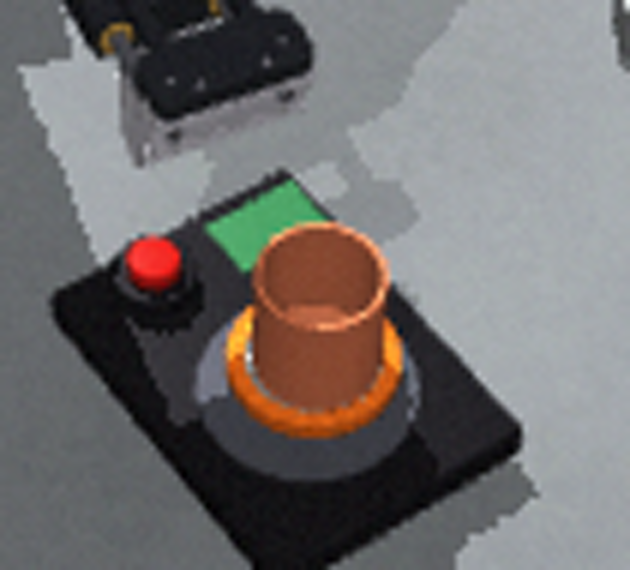

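View pics/s6f.png

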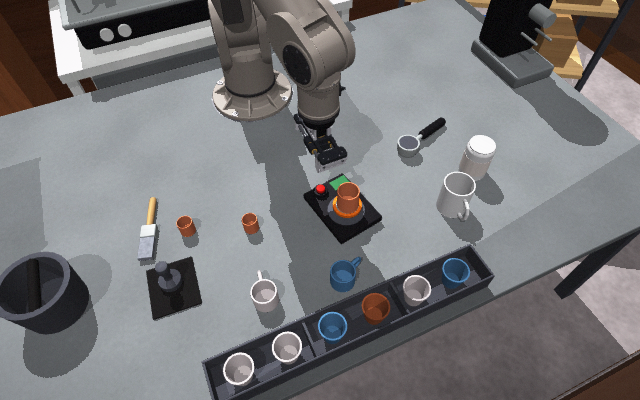

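View pics/s5.png

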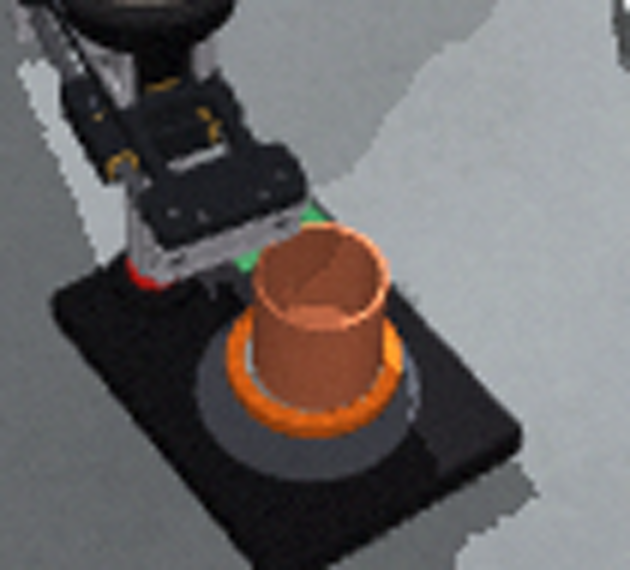

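The button hit its stop at about 4 N, but the spring was already engaged at 0.071, so where contact began isn't clear. I'll press again with a baseline from higher up to confirm the full 6 mm travel.

```bash
python3 - <<'E'
from h import *
X,Y=.5253,.0315
r.move_linear([X,Y,.085],v=.15);r.wait(.3);b=fz(8)
for z in np.r_[np.arange(.079,.070,-.001),np.arange(.070,.0675,-.0004)]:
    r.move_linear([X,Y,z],v=.03);f=fz(5);d=f[2]-b[2];print(round(z,4),f[5].round(4),d.round(2))
    if d>8: break
r.wait(.1)
r.move_linear([X,Y,.15],v=.15);r.wait(.4)
print(r.get_obs()["time"])
E
```

```text
0.079 0.0789 -0.59
0.078 0.078 -0.51
0.077 0.077 -0.76
0.076 0.076 -0.6
0.075 0.0751 0.61
0.074 0.074 0.98
0.073 0.073 1.9
0.072 0.072 2.14
0.071 0.071 2.99
0.07 0.07 3.22
0.0696 0.0696 3.36
0.0692 0.0693 5.13
0.0688 0.0691 11.54
30.1917
```

Contact began at about 0.0755 and the stop was at 0.0693, so the button travelled the full 6 mm or so. After a last look I'll hand in.

```bash
python3 - <<'E'
from h import *
c=r.camera("scene");save("s7",c["color"],6,(295,145,400,240))
t=r.camera("top");save("t7",t["color"])
g=cv2.imread("pics/top0.png")[:,:,::-1];print(r.get_obs()["time"])
E
```

```text
30.2917
```

View pics/s7.png

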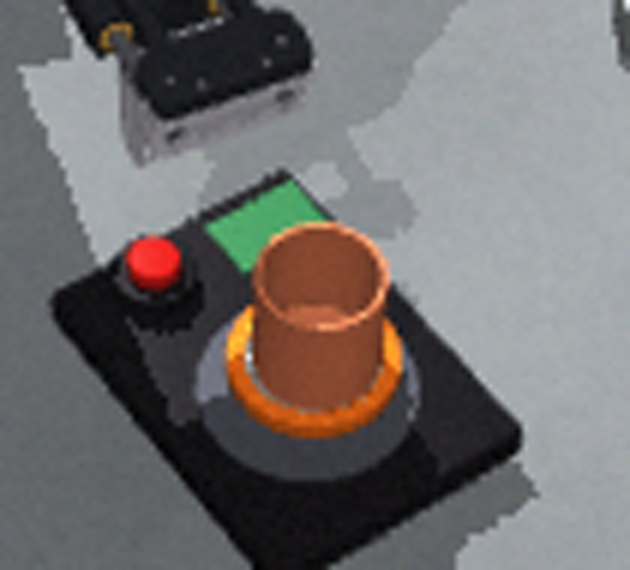

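View pics/t7.png

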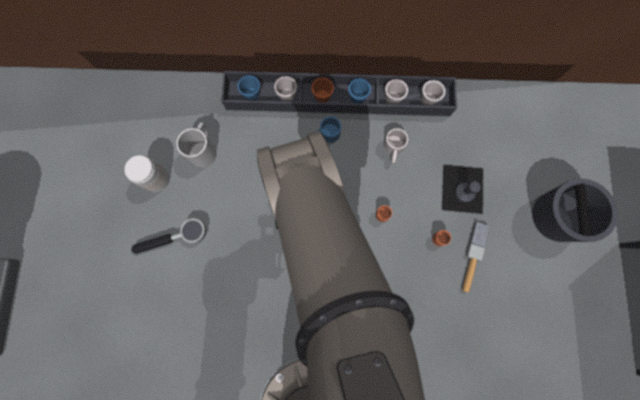

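The cup is upright inside the rim and the button is back up. The bystanders are unmoved in the picture.

```bash
python3 -c "
from rig import r
print(r.job_done())"
```

```text
the job is handed in; nothing more can be done
None
```

I set the large copper cup upright in the scale's pan, let go, pressed the red tare button fully down and handed the job in at about 30 s. The hand-in reports no verdict.

- **Cup in the pan:** Feeling down, contact began about 1 mm below the predicted pan floor and about 5 mm below rim height. I let go at about 2.5 N, roughly the cup's own weight. The last pictures show it upright inside the orange rim.
- **Pan position:** The camera views differed by up to 5 mm on the pan's middle. I aimed for a point between them and the cup went straight down to floor level, so no sideways search was needed.
- **Tare button:** I pressed it twice because the first press had too low a force baseline to prove full travel, and it briefly reached 22 N against the stop. The second press, with a cleaner baseline, showed about 6 mm of travel and about 3.4 N just before the stop. The button is back up in the last picture.
- **Other items:** All the bystanders look unmoved in the last top view. I judged that by eye and did not measure it.

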